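# Lay out the drilling demonstration on the shop counter

### The job

Lay out the drilling demonstration in one row, the charger and the vice staying where they are: put the taller of the two battery packs squarely on the middle of the charger, lengthwise along it, and stand the hole saw midway between the charger and the vice, on the line joining their centres. On the charger's other side, away from the vice, lay the bit case squarely alongside the charger, centred in the same row and lengthwise parallel to it, with a gap of about four centimetres between their long sides, then stand the drill chuck upright, jaws up, on the middle of the case's lid. Leave the slim pack and the grease tin where they are.

Things in the scene. Friction and masses are not known exactly. Their poses are not given: they have to be found in the camera images.
- charger: battery charger fixed to the counter: black block with a flat grey rimless deck (104 x 72 mm), two small lamps on its front; 116 long (x) x 84 wide (y) x 38 mm high to the deck. Origin: centre of the underside, at counter height; z up, -x towards the lamps (roughly towards the robot). The vice may be on its +y or its -y side.
- vice: low grey drill-press vice fixed to the counter; base 100 (x) x 90 (y) mm, 50 mm high at the jaws, its screw and cross handle reaching 87 mm from the origin along +x. Origin: centre of the underside, at counter height; z up. It stands on the charger's y axis, the two origins 280 mm apart; its yaw differs a little from the charger's.
- tall_pack: the taller cordless-tool battery pack, black with a grey contact rail on top: 110 long (x) x 64 wide (y) x 66 mm high, the top 12 mm being the narrower rail (96 x 50 mm); about 0.6 kg. Origin: centre of the underside; z up. Starts flat on the counter, rail up, and is set down the same way up; either end may face the lamps.
- slim_pack: the slim battery pack, same look and plan as the tall one (110 x 64 mm) but only 40 mm high; loose, to be left alone. Origin: centre of the underside.
- bit_case: closed hard case for drill bits, grey with two steel latches on one long side: 100 long (x) x 62 wide (y) x 30 mm high, flat lid, about 0.25 kg; it does not open. Origin: centre of the underside; z up. Starts flat on the counter.
- chuck: keyless drill chuck of dark steel, 43 mm diameter, 60 mm high, the upper 16 mm tapering to the three jaw tips; straight sides from 4 to 40 mm above its flat foot; about 0.3 kg. Origin: centre of the foot; z up towards the jaws. Starts standing upright, jaws up, on the counter.
- hole_saw: hole saw: bright steel drum, 60 mm diameter, 42 mm high, standing teeth down, with four dark holes and a dark boss (26 mm diameter, 12 mm high) on its top, 54 mm over all; about 0.22 kg. Origin: centre of the underside; z up. Starts standing on the counter.
- grease_tin: tin of grease, a plain smooth drum of 66 mm diameter and 40 mm height with a flat white lid; loose, to be left alone. Origin: centre of the underside.
There are look-alikes about, which are no part of the job. What is shaped like the chuck but green or red is not meant. What is shaped like the charger but blue is not meant.

How it is judged:
By the outcome, as a careful person would: the job done as asked, in the order asked, and still so for the second after the job is handed in, with the robot touching nothing.
It also fails if it takes over 109 s, if anything falls off the work surface, if the arm or the gripper's body presses on something with over 40 N, if the wrist force passes 120 N, or if a joint passes its speed limit or range.

### The arm

A 6-joint arm with a two-finger parallel gripper is mounted at the origin on the work surface. World frame = base frame: x ahead of the robot, y to its left, z up, the work surface at z = 0. Lengths are in m, angles in degrees, forces in N, time in s.
With the tool pointing down it reaches from about 0.4 to 0.825 m from the base axis. Payload 7 kg.
Tool frame: the origin (TCP) lies midway between the tips of the shut fingers; the grasp point (between the pads) lies r.tcp_to_grasp behind it (r.tcp_to_grasp is the distance from the TCP to the grasp point, in m); x points along the fingers, y is the direction in which the jaws open and shut, and the axes are right-handed (so a half turn about x gives the same grasp; the last joint's range is limited). The gripper opens to 88 mm and grips with 3 to 60 N. Pads are 19 mm wide; open, the fingers measure 130 mm over their backs; the gripper's body (78 mm by 193 mm) begins 47 mm behind the grasp point.
Start: joints at [-58.264, 20.546, 0.682, 0, -70.136, -16.507], TCP at [0.177, -0.651, 0.227] pointing down, gripper open.
Joint ranges: [-176.03, 176.03], [-82.01, 121.73], [-58.28, 71.71], [-173.87, 95.51], [-174.79, -0.11], [-173.66, 173.66]. Speed limits (degrees/s): [136.94, 136.94, 172.46, 180, 180, 180].

### API

Orientations are given as [roll, pitch, yaw] about the fixed x, y, z axes, in that order (R = Rz(yaw) Ry(pitch) Rx(roll)).
In Python, from plant import r gives the robot as it stands.
- The arm moves only by the tool carry_out, never from a script. Its argument "moves" is a list of rows, each a list of 7 numbers: the shift along the world's x, y, z in mm, then the turn, a rotation vector about the world's x, y, z in rad, then the opening in per cent of the stroke, from 0 (shut) to 100 (fully open). In form: [[x, y, z, wx, wy, wz, claw], ...]. A call has 1 to 5 rows; each row is the pose to reach, as a shift and turn from the pose commanded when the call began; what a row does not reach only later rows make up. A row lasts 1/10 s, in which the tool goes at most 50 mm and 8.59 degrees, less where a joint would pass 70% of its speed; a pose out of reach is approached as far as the arm can. A call with a gripper value outside its range is refused whole. The fingers move at their own pace and stop on an object; "squeeze" is the grip in N (left out, the last holds). Time passes only in rows, so rows that repeat a pose let the fingers close. It gives the time, the measured TCP pose, the force and the opening at its end, in the units of the state.
- r.get_state(): the state, without advancing time (a new reading comes with each control period).
- r.capture(name): name is "side" or "top" or "wrist"; returns the picture (420x560x3 uint8, blue, green, red); there is no depth.
- r.camera_params(name): a dict with "K" (3x3 intrinsics, pixels), "D" ([k1, k2, p1, p2, k3] as OpenCV has them; the pictures are not rectified), "rvec" (rotation vector, rad) and "tvec" (3), from world to camera coordinates, as OpenCV has them. Camera axes: x right, y down, z forward; pixel columns grow to the right and rows downward; lengths in m; the calibration is good to about 2 mm. A picture is of the moment at which its call begins: read the wrist's pose just before it. camera_params takes no time and is no camera call; for the wrist camera it gives the pose at the moment of the call.
- r.close_job(): hands the job in, once; it reports no verdict.
The state is a dict: "time_s": time; "joints": joint angles; "qd": joint speeds; "joint_torque": joint torques, N m; "tcp_pos": TCP position; "eef_rot": TCP orientation; "contact_force": force on the tool from outside, world axes, zero at the start; "moment": the same for the moment, N m; "gripper_width": finger opening in m.
Only numpy, scipy, OpenCV 4.12 (cv2) and the standard library are available. Lean on these libraries where they do the work, as an engineer would, in place of code of your own. Each camera call takes 0.05 s, during which the arm holds its last target. There are 200 camera calls.

## Working session

There is one attempt and no reset: what is moved stays moved. The work goes in short steps, Python scripts to look and compute and a tool call to move; the robot and the scene stay as the last step left them, time stands still between calls to the robot, and variables do not carry over. Pictures are saved under pics/ and viewed, about 12 in all and at most 16, crops included, and the job is handed in when it is done.

Besides the shell and the picture viewer there is one more tool, called after "Request:" by a JSON object that holds its "name" and its "arguments", one argument or row to a line. carry_out: Moves the arm, as the interface text tells. Its arguments: {"type":"object","properties":{"moves":{"type":"array"},"squeeze":{"type":"number"}},"required":["moves"]}

```bash
ls; mkdir -p pics; cat > h.py <<'E'
import numpy as np, cv2
from plant import r
def snap(n,f):
    p=r.camera_params(n); im=r.capture(n); cv2.imwrite('pics/'+f,im); np.save('pics/'+f+'.npy',np.array([p],dtype=object),allow_pickle=True); return im,p
def ray(p,uv,z):
    K,D=np.array(p['K'],float),np.array(p['D'],float)
    n=cv2.undistortPoints(np.array(uv,float).reshape(-1,1,2),K,D).reshape(-1,2)
    R=cv2.Rodrigues(np.array(p['rvec'],float))[0]; c=-R.T@np.array(p['tvec'],float).ravel()
    d=np.c_[n,np.ones(len(n))]@R
    return c+d*((z-c[2])/d[:,2])[:,None]
def proj(p,X): return cv2.projectPoints(np.array(X,float).reshape(-1,1,3),np.array(p['rvec'],float),np.array(p['tvec'],float),np.array(p['K'],float),np.array(p['D'],float))[0].reshape(-1,2)
def load(f): return cv2.imread('pics/'+f),np.load('pics/'+f+'.npy',allow_pickle=True)[0]
E
python3 - <<'E'
from h import *
print(r.get_state(), r.tcp_to_grasp)
for n in('side','top','wrist'):
    im,p=snap(n,n+'0.png'); R=cv2.Rodrigues(np.array(p['rvec'],float))[0]; print(n,-R.T@np.array(p['tvec'],float).ravel(),p['K'])
a=cv2.imread('pics/top0.png');cv2.imwrite('pics/top0b.png',cv2.resize(a,(800,600)))
E
```

```text
pics
{'time_s': 0.0, 'joints': array([-5.82644976e+01,  2.05931331e+01,  6.34893643e-01, -1.84907379e-02,
       -7.01367762e+01, -1.65072622e+01]), 'qd': array([-0.0040247 ,  0.08780461,  0.02182844, -0.12449578,  0.00202565,
        0.05645344]), 'joint_torque': array([ 2.75812827e-04, -5.82719886e+01,  2.93051594e+01,  6.99706793e+00,
        7.03178113e-03, -9.70552696e-05]), 'tcp_pos': array([ 0.17714281, -0.65084303,  0.22561716]), 'eef_rot': array([ 96.14144058,  89.90340692, 111.36338358]), 'contact_force': array([0.72444098, 0.34647336, 0.41465662]), 'moment': array([0.01500682, 0.03029852, 0.03119947]), 'gripper_width': 0.08764667817215135} 0.0188
side [0.10335347 0.67782986 0.73379967] [[392.44859818   0.         278.22948488]
 [  0.         392.44859818 212.03313373]
 [  0.           0.           1.        ]]
top [0.3179945  0.00717053 1.24271511] [[469.58240092   0.         279.6061269 ]
 [  0.         469.58240092 206.02663575]
 [  0.           0.           1.        ]]
wrist [ 0.11105372 -0.66900919  0.38483847] [[308.68101205   0.         277.85061614]
 [  0.         308.68101205 207.30112542]
 [  0.           0.           1.        ]]
```

View pics/top0b.png

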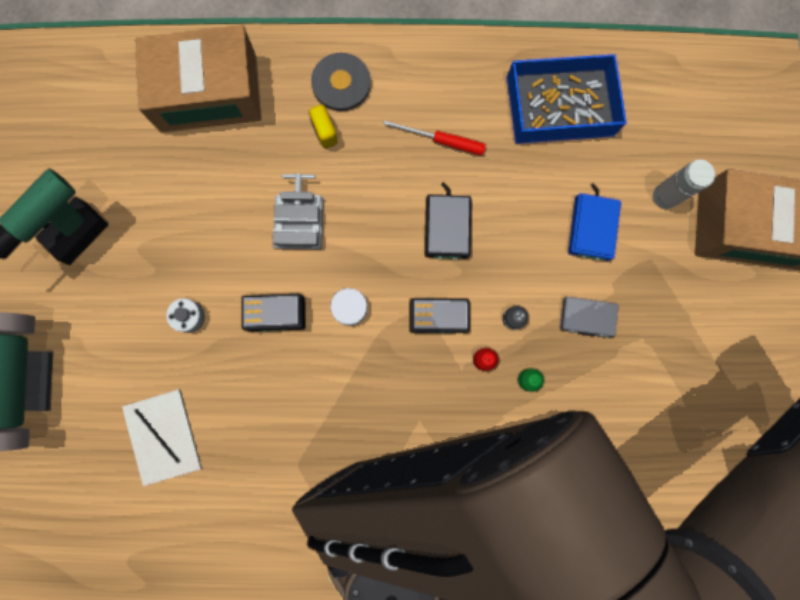

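View pics/side0.png

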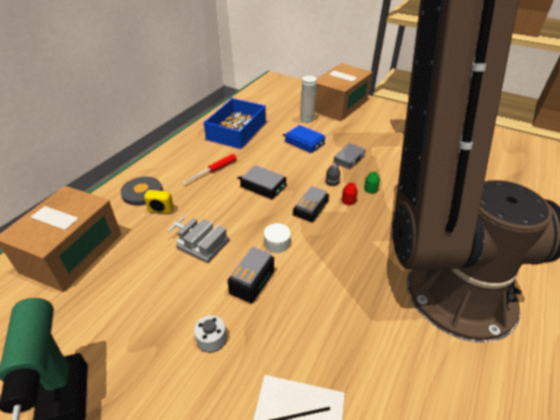

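The top view (800x600) has the charger at (448,226) and its blue look-alike at (595,226). The vice is at (298,220), on the +y side. The packs are at (273,312), which looks taller, and (440,315). The chuck is at (515,317), with red (485,358) and green (531,379) look-alikes. The bit case is at (590,316), the tin at (348,307) and the hole saw at (185,315).

```bash
python3 - <<'E'
from h import *
_,p=load('top0.png')
for n,u,z in [('charger',(448,226),.038),('vice',(298,222),.04),('packL',(273,311),.066),('packR',(440,314),.04),('chuck',(515,317),.055),('case',(590,316),.03),('saw',(185,315),.05),('tin',(348,307),.04),('blue',(595,226),.038)]:
    print(n,ray(p,[np.array(u)*.7-.15],z).round(3))
from scipy.spatial.transform import Rotation as Ro
s=r.get_state(); print(Ro.from_euler('xyz',s['eef_rot'],degrees=True).as_matrix().round(3))
E
```

```text
charger [[ 0.587 -0.103  0.038]]
vice [[0.592 0.172 0.04 ]]
packL [[0.426 0.209 0.066]]
packR [[ 0.425 -0.087  0.04 ]]
chuck [[ 0.419 -0.22   0.055]]
case [[ 0.423 -0.365  0.03 ]]
saw [[0.42 0.37 0.05]]
tin [[0.437 0.079 0.04 ]]
blue [[ 0.59  -0.377  0.038]]
[[-0.    -0.263  0.965]
 [ 0.001  0.965  0.263]
 [-1.     0.001 -0.   ]]
```

Request:
{"name": "carry_out", "arguments": {
  "moves": [
    [20, 43, 5, 0, 0, 0],
    [40, 86, 10, 0, 0, 0],
    [60, 129, 15, 0, 0, 0],
    [80, 172, 20, 0, 0, 0],
    [100, 215, 25, 0, 0, 0]
  ]
}}

```text
validation failed for argument at $.mo...
```

Claw values are needed in every row.

Request:
{"name": "carry_out", "arguments": {
  "moves": [
    [20, 43, 5, 0, 0, -0.05, 100],
    [40, 86, 10, 0, 0, -0.1, 100],
    [60, 129, 15, 0, 0, -0.15, 100],
    [80, 172, 20, 0, 0, -0.2, 100],
    [100, 215, 25, 0, 0, -0.26, 100]
  ]
}}

```text
time_s: 0.65
tcp_pos: [0.2775, -0.4345, 0.2515]
eef_rot: [129.8, 90.0, 130.0]
contact_force: [1.2, -0.2, 1.1]
gripper_width: 0.0875
```

Request:
{"name": "carry_out", "arguments": {
  "moves": [
    [24, 43, 5, 0, 0, 0, 100],
    [48, 86, 10, 0, 0, 0, 100],
    [72, 129, 15, 0, 0, 0, 100],
    [96, 172, 20, 0, 0, 0, 100],
    [120, 215, 25, 0, 0, 0, 100]
  ]
}}

```text
time_s: 1.15
tcp_pos: [0.3976, -0.2194, 0.277]
eef_rot: [-1.2, 90.0, -0.8]
contact_force: [1.3, -0.2, -0.3]
gripper_width: 0.0876
```

Request:
{"name": "carry_out", "arguments": {
  "moves": [
    [24, 43, 5, 0, 0, 0, 100],
    [48, 86, 10, 0, 0, 0, 100],
    [72, 129, 15, 0, 0, 0, 100],
    [96, 172, 20, 0, 0, 0, 100],
    [120, 215, 25, 0, 0, 0, 100]
  ]
}}

```text
time_s: 1.65
tcp_pos: [0.5177, -0.0042, 0.3019]
eef_rot: [26.9, 90.0, 27.3]
contact_force: [0.8, -0.9, -0.0]
gripper_width: 0.0878
```

```bash
python3 - <<'E'
from h import *
s=r.get_state(); print(s['time_s'],s['tcp_pos'],s['joints'].round(1),s['contact_force'])
im,p=snap('wrist','w1.png'); cv2.imwrite('pics/w1b.png',cv2.resize(im,(800,600)))
E
```

```text
1.65 [ 0.51769069 -0.00417853  0.30191978] [  21.3    3.1  -11.8   -0.   -75.  -110.9] [ 0.80983373 -0.92073503 -0.02189526]
```

View pics/w1b.png

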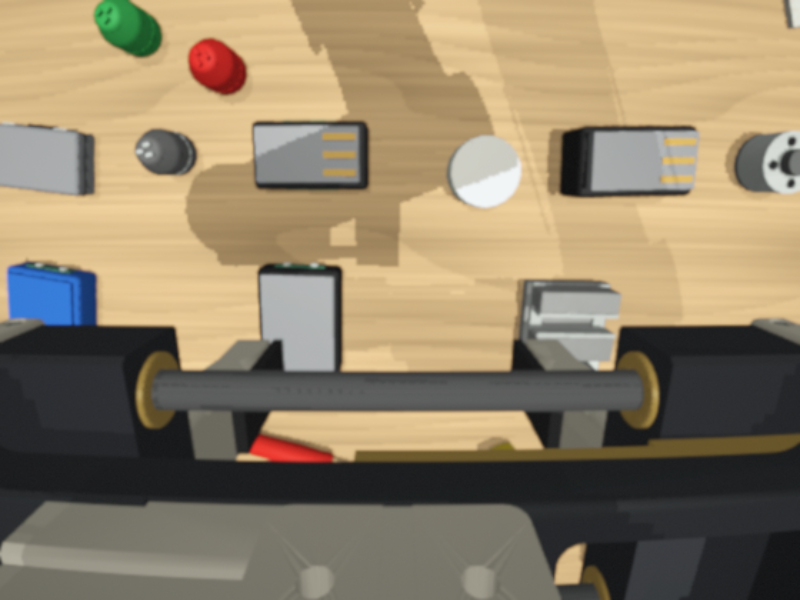

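```bash
cat >> h.py <<'E'
def blobs(im,p,items,vmin=95,smax=60,vmax=255):
    h=cv2.cvtColor(im,cv2.COLOR_BGR2HSV); m=((h[...,1]<smax)&(h[...,2]>=vmin)&(h[...,2]<=vmax)).astype(np.uint8)*255
    n,l,st,c=cv2.connectedComponentsWithStats(m)
    for name,x,y,z in items:
        u,v=proj(p,[[x,y,z]])[0]
        d=[(np.hypot(*(c[i]-(u,v))),i) for i in range(1,n) if st[i,4]>60]
        if not d: print(name,'none'); continue
        i=min(d)[1]
        cs=max(cv2.findContours((l==i).astype(np.uint8),cv2.RETR_EXTERNAL,cv2.CHAIN_APPROX_NONE)[0],key=cv2.contourArea)
        W=ray(p,cs.reshape(-1,2),z)[:,:2]*1000
        hull=cv2.convexHull(W.astype(np.float32)); (cx,cy),(a,b),t=cv2.minAreaRect(hull)
        if a<b: a,b,t=b,a,t+90
        print(f'{name}: px {c[i].round(0)} n{st[i,4]} rect centre {cx:.1f},{cy:.1f} size {a:.1f}x{b:.1f} long axis {((t+90)%180)-90:.1f}deg  area {cv2.contourArea(W.astype(np.float32)):.0f}')
E
python3 - <<'E'
from h import *
it=[('charger',.587,-.103,.038),('vice',.592,.172,.05),('tall',.426,.209,.066),('slim',.425,-.087,.04),('case',.423,-.365,.03),('saw',.42,.37,.042),('tin',.437,.079,.04),('chuck',.419,-.22,.06)]
for f in ('top0.png','w1.png'):
    im,p=load(f); print(f); blobs(im,p,it)
    h=cv2.cvtColor(im,cv2.COLOR_BGR2HSV)
    for n,x,y,z in it: u,v=proj(p,[[x,y,z]])[0].astype(int); print(n,u,v,h[v,u] if 0<=v<420 and 0<=u<560 else '')
E
```

```text
top0.png
charger: px [314. 157.] n1082 rect centre 591.3,-103.0 size 105.0x71.0 long axis -0.6deg  area 7169
vice: px [207. 150.] n1177 rect centre 612.9,172.4 size 138.1x88.4 long axis 1.1deg  area 7710
tall: px [191. 217.] n681 rect centre 427.3,214.1 size 96.8x51.5 long axis -87.5deg  area 4685
slim: px [310. 220.] n626 rect centre 425.3,-87.7 size 93.2x49.1 long axis -89.8deg  area 4504
case: px [413. 221.] n853 rect centre 421.4,-364.8 size 98.5x64.4 long axis 82.2deg  area 5619
saw: px [128. 220.] n387 rect centre 421.1,377.0 size 60.0x59.0 long axis 79.4deg  area 2744
tin: px [244. 214.] n535 rect centre 437.4,78.5 size 64.6x64.4 long axis 0.3deg  area 3314
chuck: px [310. 220.] n626 rect centre 423.5,-86.1 size 91.7x48.3 long axis -89.8deg  area 4355
charger 313 158 [113  15 151]
vice 207 154 [100  10 150]
tall 191 217 [120  14 162]
slim 307 219 [113  15 157]
case 413 221 [110  18 127]
saw 130 220 [108  15  87]
tin 243 214 [113  13 230]
chuck 360 221 [110   8  96]
w1.png
charger: px [204. 227.] n3712 rect centre 588.3,-134.8 size 135.4x102.1 long axis 89.7deg  area 7898
vice:
[... 175 characters left out ...]
 area 4835
slim: px [211. 107.] n2624 rect centre 423.4,-88.3 size 97.2x50.8 long axis 89.8deg  area 4804
case: px [ 28. 111.] n2534 rect centre 422.4,-358.3 size 86.5x63.7 long axis 81.9deg  area 5224
saw: px [543. 112.] n1150 rect centre 424.8,356.5 size 61.5x61.2 long axis -78.9deg  area 2547
tin: px [339. 120.] n2098 rect centre 439.2,76.5 size 67.4x66.0 long axis -44.8deg  area 3469
chuck: px [106. 103.] n380 rect centre 417.5,-222.6 size 32.7x24.0 long axis -54.9deg  area 565
charger 208 225 [100   4 181]
vice 401 232 [ 54  10 130]
tall 447 111 [100   5 168]
slim 215 108 [ 75   4 140]
case 22 110 [100   4 172]
saw 548 112 [60 11 46]
tin 341 118 [ 30  11 205]
chuck 108 103 [ 53   8 136]
```

The wrist view confirms the pack at (630,160) is the taller one: it shows a deep side face, its rail measures 96.8x51.5 at z=66, and the two views agree. Candidates for the tall pack are the left pack (630,160) and the slim pack (310,155), so I choose the left one. Next I turn the gripper for it and look at the charger on the way.

Request:
{"name": "carry_out", "arguments": {
  "moves": [
    [8, 13, -10, 0, 0, 0.149, 100],
    [16, 26, -20, 0, 0, 0.298, 100],
    [24, 39, -30, 0, 0, 0.447, 100],
    [32, 52, -40, 0, 0, 0.596, 100],
    [40, 64, -50, 0, 0, 0.745, 100]
  ]
}}

```text
time_s: 2.2
tcp_pos: [0.5574, 0.0582, 0.2509]
eef_rot: [143.7, 90.0, -172.9]
contact_force: [-0.5, -0.6, -0.8]
gripper_width: 0.0876
```

Request:
{"name": "carry_out", "arguments": {
  "moves": [
    [0, 0, 0, 0, 0, 0.149, 100],
    [0, 0, 0, 0, 0, 0.298, 100],
    [0, 0, 0, 0, 0, 0.447, 100],
    [0, 0, 0, 0, 0, 0.596, 100],
    [0, 0, 0, 0, 0, 0.745, 100]
  ]
}}

```text
time_s: 2.7
tcp_pos: [0.5571, 0.0576, 0.2513]
eef_rot: [105.8, 90.0, -168.2]
contact_force: [0.0, 0.8, -0.0]
gripper_width: 0.0879
```

Request:
{"name": "carry_out", "arguments": {
  "moves": [
    [0, 0, 0, 0, 0, 0.116, 100],
    [0, 0, 0, 0, 0, 0.116, 100]
  ]
}}

```text
time_s: 2.9
tcp_pos: [0.5571, 0.0576, 0.2513]
eef_rot: [101.4, 90.0, -166.2]
contact_force: [-0.3, 0.3, 0.8]
gripper_width: 0.0877
```

```bash
python3 - <<'E'
from h import *
from scipy.spatial.transform import Rotation as Ro
s=r.get_state(); print(s['time_s'],s['tcp_pos'],s['joints'].round(1)); M=Ro.from_euler('xyz',s['eef_rot'],degrees=True).as_matrix(); print('yaw',np.degrees(np.arctan2(M[1,1],M[0,1])))
im,p=snap('wrist','w2.png'); cv2.imwrite('pics/w2b.png',cv2.resize(im,(800,600)))
blobs(im,p,[('charger',.591,-.103,.038)])
im,p=snap('top','t2.png')
blobs(im,p,[('charger',.591,-.103,.038)])
E
```

```text
2.9 [0.55712688 0.05762292 0.25133952] [ 25.9   8.9 -11.8  -0.  -69.3 -23.5]
yaw -177.55953489736507
charger: px [252.  38.] n6707 rect centre 590.9,-105.0 size 105.8x75.1 long axis -1.5deg  area 7660
charger: px [314. 156.] n1081 rect centre 592.1,-104.2 size 105.2x73.9 long axis -0.7deg  area 7171
```

View pics/w2b.png

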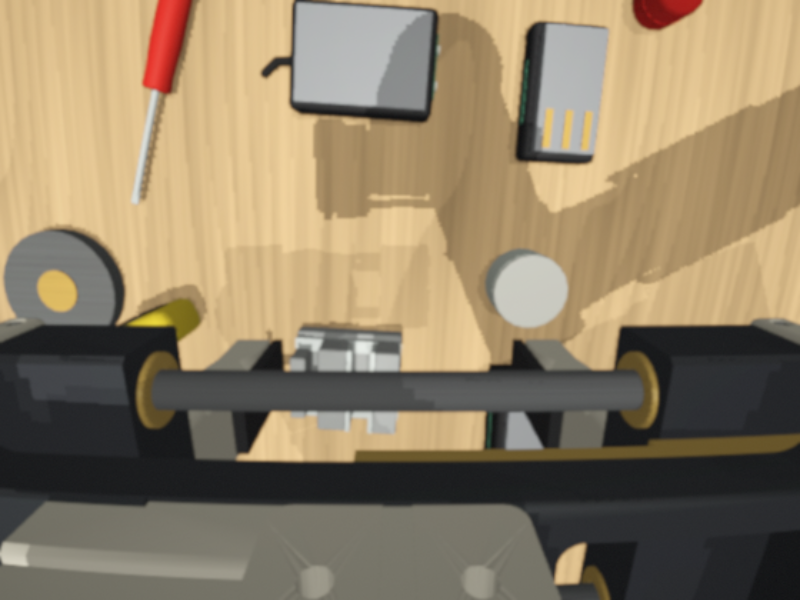

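Wrist view: charger deck at (365,60), slim pack at (565,90), tin at (528,288), tall pack hidden below the fingers. I'm refining the charger's yaw with edge-line fits on the pictures I already have.

```bash
python3 - <<'E'
from h import *
for f in('top0.png','t2.png','w2.png'):
    im,p=load(f); im=cv2.resize(im,None,fx=4,fy=4,interpolation=cv2.INTER_CUBIC)
    h=cv2.cvtColor(im,cv2.COLOR_BGR2HSV); m=((h[...,1]<60)&(h[...,2]>95)).astype(np.uint8)
    u=proj(p,[[.591,-.104,.038]])[0]*4+1.5
    n,l,st,c=cv2.connectedComponentsWithStats(m); i=l[int(u[1]),int(u[0])]
    if i==0: i=l[int(u[1])+12,int(u[0])+12]
    cs=max(cv2.findContours((l==i).astype(np.uint8),0,cv2.CHAIN_APPROX_NONE)[0],key=cv2.contourArea).reshape(-1,2)
    print(f,st[i])
    W=ray(p,(cs-1.5)/4,.038)[:,:2]*1000; q=W-[591,-104]; a=np.radians(-1); q=q@np.array([[np.cos(a),-np.sin(a)],[np.sin(a),np.cos(a)]])
    for nm,ax,sg in(('x+',0,1),('x-',0,-1),('y+',1,1),('y-',1,-1)):
        o=1-ax; s=(np.abs(q[:,o])<(24 if ax==0 else 34)[()] if False else np.abs(q[:,o])<(24 if ax==0 else 38))&(q[:,ax]*sg>15)
        k=np.polyfit(q[s,o],q[s,ax],1); res=np.abs(q[s,ax]-np.polyval(k,q[s,o])); g=res<2; k=np.polyfit(q[s,o][g],q[s,ax][g],1)
        print(nm,'offset %.1f'%k[1],'yaw %.2f'%(-1+np.degrees(np.arctan(k[0]))*(1 if ax==1 else -1)))
E
```

```text
top0.png [ 1200   547   113   162 17245]
x+ offset 52.6 yaw -4.03
x- offset -52.1 yaw -1.41
y+ offset 36.1 yaw -1.70
y- offset -35.6 yaw -1.71
t2.png [ 1201   546   114   161 17481]
x+ offset 53.7 yaw -1.50
x- offset -51.2 yaw -0.42
y+ offset 36.2 yaw -0.17
y- offset -36.3 yaw -1.26
w2.png [   819      5    393    304 107291]
x+ offset 52.6 yaw -1.65
x- offset -52.8 yaw -1.56
y+ offset 36.1 yaw -0.96
y- offset -38.1 yaw -1.26
```

Request:
{"name": "carry_out", "arguments": {
  "moves": [
    [-26, 31, -12, 0, 0, 0, 100],
    [-52, 62, -24, 0, 0, 0, 100],
    [-78, 94, -36, 0, 0, 0, 100],
    [-104, 125, -48, 0, 0, 0, 100],
    [-130, 156, -60, 0, 0, 0, 100]
  ]
}}

```text
time_s: 3.5
tcp_pos: [0.4262, 0.2147, 0.1913]
eef_rot: [-45.0, 90.0, 47.2]
contact_force: [0.5, 0.6, 0.1]
gripper_width: 0.0876
```

Request:
{"name": "carry_out", "arguments": {
  "moves": [
    [0, 0, -30, 0, 0, 0, 100],
    [0, 0, -60, 0, 0, 0, 100],
    [0, 0, -80, 0, 0, 0, 100],
    [0, 0, -80, 0, 0, 0, 100]
  ]
}}

```text
time_s: 3.9
tcp_pos: [0.4257, 0.2125, 0.1092]
eef_rot: [132.1, 89.7, -135.7]
contact_force: [0.3, 0.2, -0.2]
gripper_width: 0.0875
```

```bash
python3 - <<'E'
from h import *
s=r.get_state(); print(s['time_s'],s['tcp_pos'],s['joints'].round(1))
im,p=snap('wrist','w3.png'); 
print(proj(p,[[.427,.2138,.066],[.427,.2138+.048,.066],[.427,.2138-.048,.066],[.452,.2138,.066],[.402,.2138,.066]]))
blobs(im,p,[('tall',.427,.214,.066)])
cv2.imwrite('pics/w3b.png',cv2.resize(im[150:420],(800,386)))
E
```

```text
3.9 [0.42573743 0.21245677 0.10921108] [ 50.3   8.6 -32.8  -0.  -48.9 -48. ]
[[273.94449714 230.13961687]
 [271.64396384 292.18960754]
 [276.55284636 160.3231471 ]
 [237.76293245 228.84296239]
 [310.0247898  231.39061203]]
tall: px [274. 208.] n7156 rect centre 427.5,200.9 size 70.6x51.0 long axis -87.8deg  area 3321
```

View pics/w3b.png

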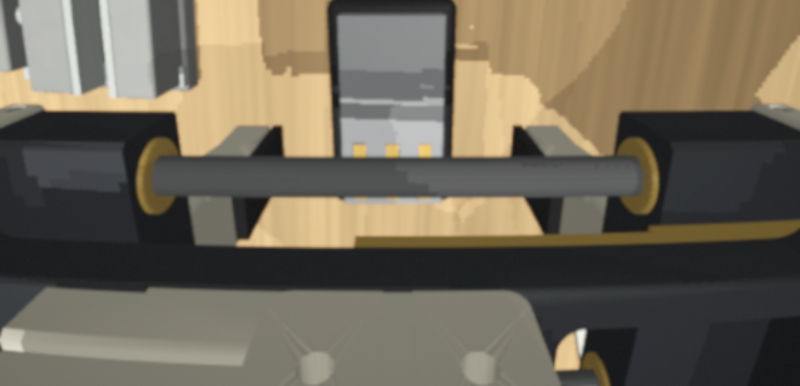

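Crop: the pack with its contact rail sits centred between the fingers at (392,100), aligned. It is clearly the deep one, so I descend and grip.

Request:
{"name": "carry_out", "arguments": {
  "moves": [
    [1, 1, -35, 0, 0, 0, 100],
    [2, 1, -65, 0, 0, 0, 100],
    [2, 1, -85, 0, 0, 0, 100],
    [2, 1, -93, 0, 0, 0, 100],
    [2, 1, -93, 0, 0, 0, 100]
  ],
  "squeeze": 35
}}

```text
time_s: 4.45
tcp_pos: [0.4296, 0.2148, 0.0188]
eef_rot: [159.1, 90.0, -108.6]
contact_force: [-0.3, -0.4, 0.9]
gripper_width: 0.0875
```

Request:
{"name": "carry_out", "arguments": {
  "moves": [
    [0, 0, 0, 0, 0, 0, 50],
    [0, 0, 0, 0, 0, 0, 50],
    [0, 0, 0, 0, 0, 0, 50],
    [0, 0, 0, 0, 0, 0, 50],
    [0, 0, 0, 0, 0, 0, 50]
  ],
  "squeeze": 35
}}

```text
time_s: 4.95
tcp_pos: [0.4293, 0.2149, 0.0193]
eef_rot: [-35.1, 90.0, 57.3]
contact_force: [-3.1, -0.5, 8.2]
gripper_width: 0.0638
```

Request:
{"name": "carry_out", "arguments": {
  "moves": [
    [0, 0, 0, 0, 0, 0, 50],
    [0, 0, 20, 0, 0, 0, 50],
    [0, 0, 55, 0, 0, 0, 50],
    [0, 0, 95, 0, 0, 0, 50],
    [0, 0, 120, 0, 0, 0, 50]
  ]
}}

```text
time_s: 5.45
tcp_pos: [0.4293, 0.2148, 0.1407]
eef_rot: [-40.7, 89.9, 51.6]
contact_force: [0.6, 1.1, -5.9]
gripper_width: 0.0634
```

```bash
python3 - <<'E'
from h import *
s=r.get_state(); print(s['time_s'],s['tcp_pos'],s['joints'].round(1),s['gripper_width'],s['contact_force'])
E
```

```text
5.45 [0.42928985 0.21481048 0.14070954] [ 50.1   6.5 -30.3  -0.  -53.1 -47.8] 0.0633926357280448 [ 0.63653856  1.07581444 -5.92047632]
```

Request:
{"name": "carry_out", "arguments": {
  "moves": [
    [15, -29, 0, 0, 0, 0.137, 50],
    [29, -58, 0, 0, 0, 0.274, 50],
    [44, -87, 0, 0, 0, 0.41, 50],
    [59, -116, 0, 0, 0, 0.547, 50],
    [73, -145, 0, 0, 0, 0.684, 50]
  ]
}}

```text
time_s: 5.95
tcp_pos: [0.5018, 0.0683, 0.1379]
eef_rot: [53.5, 89.9, -174.7]
contact_force: [-0.0, 1.3, -6.6]
gripper_width: 0.0638
```

Request:
{"name": "carry_out", "arguments": {
  "moves": [
    [15, -29, 0, 0, 0, 0.137, 50],
    [29, -58, 0, 0, 0, 0.274, 50],
    [44, -87, 0, 0, 0, 0.41, 50],
    [59, -116, 0, 0, 0, 0.547, 50],
    [73, -145, 0, 0, 0, 0.684, 50]
  ]
}}

```text
time_s: 6.45
tcp_pos: [0.5748, -0.0765, 0.1375]
eef_rot: [0.9, 89.9, 171.9]
contact_force: [0.4, 1.6, -6.2]
gripper_width: 0.064
```

Request:
{"name": "carry_out", "arguments": {
  "moves": [
    [15, -29, 0, 0, 0, 0.1365, 50],
    [15, -29, 0, 0, 0, 0.1365, 50],
    [15, -29, 0, 0, 0, 0.1365, 50]
  ]
}}

```text
time_s: 6.75
tcp_pos: [0.5892, -0.105, 0.1371]
eef_rot: [-5.5, 89.8, 172.9]
contact_force: [-0.5, 0.7, -6.3]
gripper_width: 0.0634
```

```bash
cat >> h.py <<'E'
def st():
    from scipy.spatial.transform import Rotation as Ro
    s=r.get_state(); M=Ro.from_euler('xyz',s['eef_rot'],degrees=True).as_matrix()
    print('t %.2f'%s['time_s'],'tcp',(s['tcp_pos']*1000).round(1),'yaw %.2f'%np.degrees(np.arctan2(M[1,1],M[0,1])),'xdown',M[:,0].round(3),'j',s['joints'].round(1),'w %.1f'%(s['gripper_width']*1000),'F',s['contact_force'].round(1)); return s
E
python3 -c "
from h import *
st()"
```

```text
t 6.75 tcp [ 589.2 -105.   137.1] yaw -91.63 xdown [-0.003  0.    -1.   ] j [  8.6  17.6 -16.   -0.1 -56.5  79.8] w 63.4 F [-0.5  0.7 -6.3]
```

Request:
{"name": "carry_out", "arguments": {
  "moves": [
    [1, 1, -30, 0, 0, 0.005, 50],
    [1, 1, -55, 0, 0, 0.005, 50],
    [1, 1, -70, 0, 0, 0.005, 50],
    [1, 1, -76, 0, 0, 0.005, 50],
    [1, 1, -78, 0, 0, 0.005, 50]
  ]
}}

```text
time_s: 7.25
tcp_pos: [0.5906, -0.1027, 0.06]
eef_rot: [5.4, 89.9, -175.8]
contact_force: [0.4, -0.2, -5.7]
gripper_width: 0.0636
```

Request:
{"name": "carry_out", "arguments": {
  "moves": [
    [0, 0, -1, 0, 0, 0, 50],
    [0, 0, -2, 0, 0, 0, 50],
    [0, 0, -2, 0, 0, 0, 50]
  ]
}}

```text
time_s: 7.55
tcp_pos: [0.5917, -0.1032, 0.0593]
eef_rot: [-172.5, 89.9, 6.3]
contact_force: [0.4, -0.4, -6.3]
gripper_width: 0.0643
```

```bash
python3 -c "
from h import *
st()"
```

```text
t 7.55 tcp [ 591.7 -103.2   59.3] yaw -91.16 xdown [ 0.001  0.    -1.   ] j [  8.7  22.5 -20.6   0.  -46.8  80.1] w 64.3 F [ 0.4 -0.4 -6.3]
```

Request:
{"name": "carry_out", "arguments": {
  "moves": [
    [-1, -1, -1, 0, 0, -0.002, 50],
    [-1, -1, -2, 0, 0, -0.002, 50],
    [-1, -1, -3, 0, 0, -0.002, 50],
    [-1, -1, -3, 0, 0, -0.002, 50]
  ]
}}

```text
time_s: 7.95
tcp_pos: [0.5904, -0.1044, 0.0574]
eef_rot: [163.9, 89.9, -17.4]
contact_force: [-4.8, 2.0, 8.5]
gripper_width: 0.0639
```

```bash
python3 -c "
from h import *
st()"
```

```text
t 7.95 tcp [ 590.4 -104.4   57.4] yaw -91.26 xdown [ 0.001 -0.    -1.   ] j [  8.6  22.6 -20.9   0.  -46.5  80.1] w 63.9 F [-4.8  2.   8.5]
```

Request:
{"name": "carry_out", "arguments": {
  "moves": [
    [0, 0, 0, 0, 0, 0, 100],
    [0, 0, 0, 0, 0, 0, 100],
    [0, 0, 0, 0, 0, 0, 100],
    [0, 0, 0, 0, 0, 0, 100],
    [0, 0, 0, 0, 0, 0, 100]
  ]
}}

```text
time_s: 8.45
tcp_pos: [0.5904, -0.1043, 0.0555]
eef_rot: [163.1, 90.0, -18.2]
contact_force: [0.7, 0.3, -0.7]
gripper_width: 0.0872
```

Request:
{"name": "carry_out", "arguments": {
  "moves": [
    [0, 0, 30, 0, 0, 0, 100],
    [0, 0, 70, 0, 0, 0, 100],
    [0, 0, 115, 0, 0, 0, 100],
    [0, 0, 160, 0, 0, 0, 100]
  ]
}}

```text
time_s: 8.85
tcp_pos: [0.5899, -0.1044, 0.2171]
eef_rot: [17.7, 90.0, -163.6]
contact_force: [2.2, 0.1, -0.6]
gripper_width: 0.0876
```

Request:
{"name": "carry_out", "arguments": {
  "moves": [
    [-15, 40, 0, 0, 0, -0.145, 100],
    [-30, 80, 0, 0, 0, -0.29, 100],
    [-45, 120, 0, 0, 0, -0.435, 100],
    [-60, 160, 0, 0, 0, -0.58, 100],
    [-75, 200, 0, 0, 0, -0.725, 100]
  ]
}}

```text
time_s: 9.35
tcp_pos: [0.5162, 0.0931, 0.2157]
eef_rot: [-109.1, 90.0, 29.1]
contact_force: [0.7, 0.3, 0.5]
gripper_width: 0.0879
```

Request:
{"name": "carry_out", "arguments": {
  "moves": [
    [-17, 45, 0, 0, 0, -0.145, 100],
    [-34, 90, 0, 0, 0, -0.29, 100],
    [-51, 135, 0, 0, 0, -0.435, 100],
    [-68, 180, 0, 0, 0, -0.58, 100],
    [-85, 225, 0, 0, 0, -0.725, 100]
  ]
}}

```text
time_s: 9.85
tcp_pos: [0.4367, 0.3039, 0.2158]
eef_rot: [-55.1, 90.0, 44.4]
contact_force: [1.9, 0.2, 0.7]
gripper_width: 0.0875
```

Request:
{"name": "carry_out", "arguments": {
  "moves": [
    [-5, 20, -20, 0, 0, -0.1, 100],
    [-5, 20, -20, 0, 0, -0.1, 100]
  ]
}}

```text
time_s: 10.05
tcp_pos: [0.4309, 0.3241, 0.1932]
eef_rot: [128.3, 89.8, -137.6]
contact_force: [-0.9, -0.5, -0.4]
gripper_width: 0.0877
```

```bash
python3 - <<'E'
from h import *
st()
im,p=snap('wrist','w4.png'); cv2.imwrite('pics/w4b.png',im)
blobs(im,p,[('saw',.423,.37,.042)])
im,p=snap('top','t4.png'); blobs(im,p,[('saw',.423,.37,.042),('tall',.591,-.104,.104)])
E
```

```text
t 10.05 tcp [430.9 324.1 193.2] yaw -175.90 xdown [-0.002 -0.002 -1.   ] j [ 57.8   9.3 -19.1  -0.1 -61.7 -53.6] w 87.7 F [-0.9 -0.5 -0.4]
saw: px [282. 237.] n2289 rect centre 421.6,367.2 size 60.2x57.5 long axis 4.0deg  area 2848
saw: px [120. 223.] n78 rect centre 415.5,397.1 size 35.6x19.1 long axis 19.0deg  area 383
tall: px [316. 149.] n654 rect centre 591.7,-103.8 size 97.1x49.3 long axis -2.4deg  area 4150
```

View pics/w4b.png

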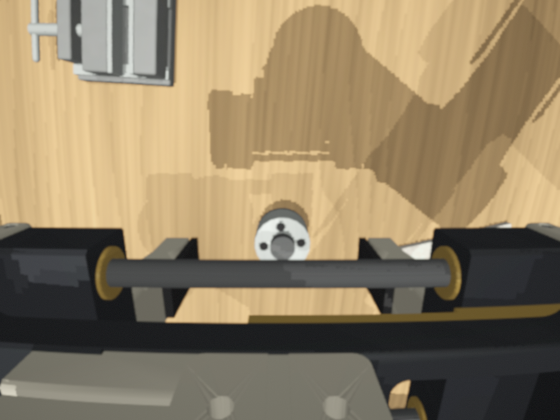

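```bash
python3 - <<'E'
from h import *
im,p=load('w4.png'); print((ray(p,[[282,243],[282,258]],.054)*1000).round(1),(ray(p,[[282,214],[254,243],[310,243]],.042)*1000).round(1))
g=cv2.cvtColor(im,cv2.COLOR_BGR2GRAY); print(g[205:264:2,282]); print(g[243,248:316:2])
im,p=load('top0.png'); blobs(im,p,[('saw',.421,.375,.042)])
E
```

```text
[[421.5 371.5  54. ]
 [420.2 388.2  54. ]] [[423.4 343.9  42. ]
 [450.9 378.3  42. ]
 [391.  374.   42. ]]
[128 115  96 106 105 105 159 214 194 137  63  62  82 113  93  57 103 118
 119 118 119 121 121 129 131 131 120  91  57  63]
[191 184 185 198 222 207 155  96  88 163 221 183 114 121 120 120 120 118
 119 119 119 119 113 149 163  72  58  57 108 197 215 207 202 199]
saw: px [128. 220.] n387 rect centre 421.1,377.0 size 60.0x59.0 long axis 79.4deg  area 2744
```

Request:
{"name": "carry_out", "arguments": {
  "moves": [
    [-5, 26, -30, 0, 0, 0, 100],
    [-10, 52, -60, 0, 0, 0, 100],
    [-10, 52, -100, 0, 0, 0, 100],
    [-10, 52, -120, 0, 0, 0, 100],
    [-10, 52, -120, 0, 0, 0, 100]
  ]
}}

```text
time_s: 10.65
tcp_pos: [0.4221, 0.372, 0.0732]
eef_rot: [143.7, 89.7, -122.2]
contact_force: [0.7, -0.1, 1.2]
gripper_width: 0.0874
```

```bash
python3 -c "
from h import *
st()"
```

```text
t 10.65 tcp [422.1 372.   73.2] yaw -175.89 xdown [-0.003 -0.004 -1.   ] j [ 61.3  18.7 -24.5  -0.  -47.1 -57.2] w 87.4 F [ 0.7 -0.1  1.2]
```

Request:
{"name": "carry_out", "arguments": {
  "moves": [
    [-1, 3, -25, 0, 0, 0, 100],
    [-1, 3, -50, 0, 0, 0, 100],
    [-1, 3, -60, 0, 0, 0, 100],
    [-1, 3, -65, 0, 0, 0, 100],
    [-1, 3, -65, 0, 0, 0, 100]
  ],
  "squeeze": 20
}}

```text
time_s: 11.15
tcp_pos: [0.4222, 0.3775, 0.0114]
eef_rot: [-51.6, 90.0, 42.5]
contact_force: [-0.1, 0.5, 1.0]
gripper_width: 0.0877
```

```bash
python3 -c "
from h import *
st()"
```

```text
t 11.15 tcp [422.2 377.5  11.4] yaw -175.88 xdown [ 0.001  0.001 -1.   ] j [ 61.6  23.6 -27.4   0.  -38.9 -57.5] w 87.7 F [-0.1  0.5  1. ]
```

Request:
{"name": "carry_out", "arguments": {
  "moves": [
    [0, 0, 0, 0, 0, 0, 50],
    [0, 0, 0, 0, 0, 0, 50],
    [0, 0, 0, 0, 0, 0, 50],
    [0, 0, 0, 0, 0, 0, 50],
    [0, 0, 0, 0, 0, 0, 50]
  ]
}}

```text
time_s: 11.65
tcp_pos: [0.4218, 0.3776, 0.011]
eef_rot: [-42.7, 90.0, 51.5]
contact_force: [-0.7, -0.4, 3.1]
gripper_width: 0.0588
```

```bash
python3 -c "
from h import *
st()"
```

```text
t 11.65 tcp [421.8 377.6  11. ] yaw -175.87 xdown [ 0.  0. -1.] j [ 61.6  23.6 -27.5   0.  -38.9 -57.5] w 58.8 F [-0.7 -0.4  3.1]
```

Request:
{"name": "carry_out", "arguments": {
  "moves": [
    [0, 0, 30, 0, 0, 0, 50],
    [0, 0, 70, 0, 0, 0, 50],
    [0, 0, 110, 0, 0, 0, 50],
    [19, -38, 110, 0, 0, 0, 50],
    [38, -76, 110, 0, 0, 0, 50]
  ]
}}

```text
time_s: 12.15
tcp_pos: [0.4599, 0.3018, 0.1219]
eef_rot: [-35.3, 89.8, 59.0]
contact_force: [1.4, -0.3, -2.7]
gripper_width: 0.0584
```

Request:
{"name": "carry_out", "arguments": {
  "moves": [
    [20, -38, 0, 0, 0, 0, 50],
    [39, -76, 0, 0, 0, 0, 50],
    [58, -114, 0, 0, 0, 0, 50],
    [77, -152, 0, 0, 0, 0, 50],
    [96, -190, 0, 0, 0, 0, 50]
  ]
}}

```text
time_s: 12.65
tcp_pos: [0.5557, 0.1096, 0.1203]
eef_rot: [91.4, 90.0, -174.5]
contact_force: [0.9, 0.7, -1.9]
gripper_width: 0.0589
```

Request:
{"name": "carry_out", "arguments": {
  "moves": [
    [20, -38, 0, 0, 0, 0, 50],
    [39, -75, -20, 0, 0, 0, 50],
    [39, -75, -50, 0, 0, 0, 50],
    [39, -75, -70, 0, 0, 0, 50],
    [39, -75, -70, 0, 0, 0, 50]
  ]
}}

```text
time_s: 13.15
tcp_pos: [0.592, 0.035, 0.0471]
eef_rot: [101.1, 89.6, -164.9]
contact_force: [-0.6, -0.4, -2.2]
gripper_width: 0.0586
```

```bash
python3 -c "
from h import *
st();st()"
```

```text
t 13.15 tcp [592.   35.   47.1] yaw -175.98 xdown [-0.007 -0.002 -1.   ] j [ 22.2  23.  -21.8  -0.1 -45.5 -18.2] w 58.6 F [-0.6 -0.4 -2.2]
t 13.15 tcp [592.   35.   47.1] yaw -175.98 xdown [-0.007 -0.002 -1.   ] j [ 22.2  23.  -21.8  -0.1 -45.5 -18.2] w 58.6 F [-0.6 -0.4 -2.2]
```

Request:
{"name": "carry_out", "arguments": {
  "moves": [
    [2, 1, -15, 0, 0, 0, 50],
    [2, 1, -25, 0, 0, 0, 50],
    [2, 1, -29, 0, 0, 0, 50],
    [2, 1, -31, 0, 0, 0, 50],
    [2, 1, -31, 0, 0, 0, 50]
  ]
}}

```text
time_s: 13.65
tcp_pos: [0.5967, 0.0376, 0.0197]
eef_rot: [-95.0, 90.0, -0.9]
contact_force: [-0.2, -0.3, -2.2]
gripper_width: 0.0588
```

```bash
python3 -c "
from h import *
st()"
```

```text
t 13.65 tcp [596.7  37.6  19.7] yaw -175.85 xdown [ 0. -0. -1.] j [ 22.3  25.3 -22.9   0.  -41.9 -18.2] w 58.8 F [-0.2 -0.3 -2.2]
```

Request:
{"name": "carry_out", "arguments": {
  "moves": [
    [-2, -1, -4, 0, 0, 0, 50],
    [-2, -1, -6, 0, 0, 0, 50],
    [-2, -1, -8, 0, 0, 0, 50],
    [-2, -1, -9, 0, 0, 0, 50],
    [-2, -1, -9, 0, 0, 0, 50]
  ]
}}

```text
time_s: 14.15
tcp_pos: [0.5946, 0.0363, 0.011]
eef_rot: [-169.6, 90.0, -75.5]
contact_force: [-2.4, -0.7, 3.5]
gripper_width: 0.0586
```

```bash
python3 -c "
from h import *
st()"
```

```text
t 14.15 tcp [594.6  36.3  11. ] yaw -175.87 xdown [ 0. -0. -1.] j [ 22.3  25.8 -23.5   0.  -40.7 -18.2] w 58.6 F [-2.4 -0.7  3.5]
```

Request:
{"name": "carry_out", "arguments": {
  "moves": [
    [0, 0, 0, 0, 0, 0, 100],
    [0, 0, 0, 0, 0, 0, 100],
    [0, 0, 0, 0, 0, 0, 100],
    [0, 0, 0, 0, 0, 0, 100]
  ]
}}

```text
time_s: 14.55
tcp_pos: [0.5948, 0.0364, 0.0106]
eef_rot: [-83.4, 90.0, 10.7]
contact_force: [0.2, -0.8, 0.2]
gripper_width: 0.0843
```

Request:
{"name": "carry_out", "arguments": {
  "moves": [
    [0, 0, 40, 0, 0, 0, 100],
    [0, 0, 85, 0, 0, 0, 100],
    [0, 0, 130, 0, 0, 0, 100],
    [0, 0, 170, 0, 0, 0, 100],
    [0, 0, 190, 0, 0, 0, 100]
  ]
}}

```text
time_s: 15.05
tcp_pos: [0.5962, 0.0366, 0.205]
eef_rot: [-81.0, 89.7, 13.1]
contact_force: [0.2, 0.7, 0.0]
gripper_width: 0.0877
```

```bash
python3 - <<'E'
from h import *
st()
im,p=snap('wrist','w5.png'); cv2.imwrite('pics/w5b.png',im)
im,p=snap('top','t5.png'); cv2.imwrite('pics/t5b.png',cv2.resize(im[60:300,60:480],(800,457)))
blobs(im,p,[('saw',.595,.036,.042),('tall',.591,-.104,.104)])
E
```

```text
t 15.05 tcp [596.2  36.6 205. ] yaw -175.85 xdown [ 0.006  0.001 -1.   ] j [ 22.3  13.9 -11.6   0.1 -64.2 -18.2] w 87.7 F [0.2 0.7 0. ]
saw: px [259. 147.] n66 rect centre 616.1,40.1 size 41.8x13.4 long axis -89.6deg  area 330
tall: px [316. 149.] n648 rect centre 591.0,-104.6 size 96.9x47.6 long axis -0.3deg  area 4359
```

Request:
{"name": "carry_out", "arguments": {
  "moves": [
    [-25, -43, 0, 0, 0, -0.03, 100],
    [-50, -86, 0, 0, 0, -0.06, 100],
    [-75, -129, 0, 0, 0, -0.09, 100],
    [-100, -172, 0, 0, 0, -0.12, 100],
    [-125, -215, 0, 0, 0, -0.15, 100]
  ]
}}

```text
time_s: 15.65
tcp_pos: [0.468, -0.1799, 0.1999]
eef_rot: [84.8, 90.0, 170.2]
contact_force: [0.8, -0.3, 0.5]
gripper_width: 0.0878
```

Request:
{"name": "carry_out", "arguments": {
  "moves": [
    [-20, -35, 0, 0, 0, -0.03, 100],
    [-40, -71, 0, 0, 0, -0.061, 100],
    [-40, -71, 0, 0, 0, -0.061, 100]
  ]
}}

```text
time_s: 15.95
tcp_pos: [0.4268, -0.2524, 0.1998]
eef_rot: [89.3, 89.9, 171.1]
contact_force: [-0.1, 0.3, 0.7]
gripper_width: 0.0876
```

```bash
python3 - <<'E'
from h import *
st()
im,p=snap('wrist','w6.png'); cv2.imwrite('pics/w6b.png',im)
blobs(im,p,[('case',.422,-.363,.03)])
E
```

```text
t 15.95 tcp [ 426.8 -252.4  199.8] yaw 171.74 xdown [-0.002  0.    -1.   ] j [ -7.8   4.8 -23.6  -0.  -61.7  -0.4] w 87.6 F [-0.1  0.3  0.7]
case: px [264.  79.] n6280 rect centre 422.0,-366.1 size 98.9x62.9 long axis 82.4deg  area 5921
```

View pics/w6b.png

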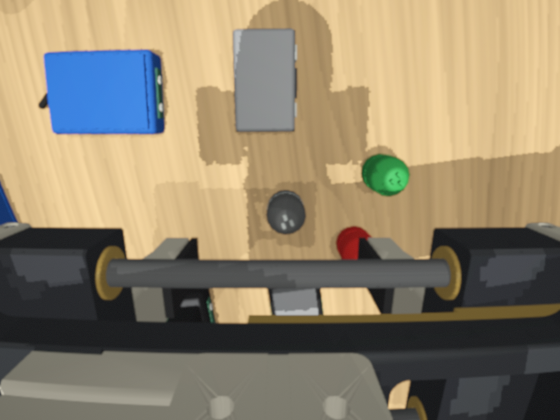

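Crop: the case is at (265,80) with its latches on the -x side. The dark chuck is at (287,212), with red (353,243) and green (386,175) beside it. The case measures 99x63, as it should.

Request:
{"name": "carry_out", "arguments": {
  "moves": [
    [-1, -25, -20, 0, 0, 0.011, 100],
    [-2, -50, -40, 0, 0, 0.011, 100],
    [-3, -75, -60, 0, 0, 0.011, 100],
    [-4, -100, -80, 0, 0, 0.011, 100],
    [-5, -113, -100, 0, 0, 0.011, 100]
  ]
}}

```text
time_s: 16.5
tcp_pos: [0.4251, -0.3633, 0.099]
eef_rot: [81.2, 90.0, 163.9]
contact_force: [-0.4, 0.7, -0.2]
gripper_width: 0.0874
```

Request:
{"name": "carry_out", "arguments": {
  "moves": [
    [0, 0, -25, 0, 0, 0, 100],
    [0, 0, -45, 0, 0, 0, 100],
    [0, 0, -60, 0, 0, 0, 100],
    [0, 0, -60, 0, 0, 0, 100]
  ]
}}

```text
time_s: 16.9
tcp_pos: [0.4235, -0.3612, 0.0379]
eef_rot: [71.8, 89.7, 154.5]
contact_force: [-0.8, 0.1, -0.1]
gripper_width: 0.0876
```

```bash
python3 -c "
from h import *
st()
im,p=load('w6.png');print((ray(p,[[386,175]],.04)*1000).round(), (ray(p,[[287,203]],.056)*1000).round())"
```

```text
t 16.90 tcp [ 423.5 -361.2   37.9] yaw 172.70 xdown [-0.005  0.002 -1.   ] j [-20.3  20.9 -27.1  -0.  -42.2  13.1] w 87.6 F [-0.8  0.1 -0.1]
[[ 310. -255.   40.]] [[ 417. -244.   56.]]
```

Request:
{"name": "carry_out", "arguments": {
  "moves": [
    [-1, -3, -12, 0, 0, 0, 100],
    [-1, -3, -22, 0, 0, 0, 100],
    [-1, -3, -30, 0, 0, 0, 100],
    [-1, -3, -34, 0, 0, 0, 100],
    [-1, -3, -34, 0, 0, 0, 100]
  ],
  "squeeze": 20
}}

```text
time_s: 17.4
tcp_pos: [0.4233, -0.3655, 0.006]
eef_rot: [74.4, 89.9, 157.0]
contact_force: [-0.1, -0.9, 1.0]
gripper_width: 0.0878
```

```bash
python3 -c "
from h import *
st()"
```

```text
t 17.40 tcp [ 423.3 -365.5    6. ] yaw 172.66 xdown [-0.001  0.    -1.   ] j [-20.8  23.6 -28.5  -0.  -37.9  13.4] w 87.8 F [-0.1 -0.9  1. ]
```

Request:
{"name": "carry_out", "arguments": {
  "moves": [
    [0, 0, 0, 0, 0, 0, 50],
    [0, 0, 0, 0, 0, 0, 50],
    [0, 0, 0, 0, 0, 0, 50],
    [0, 0, 0, 0, 0, 0, 50],
    [0, 0, 0, 0, 0, 0, 50]
  ]
}}

```text
time_s: 17.9
tcp_pos: [0.4239, -0.3658, 0.0069]
eef_rot: [-109.8, 90.0, -27.1]
contact_force: [-0.1, -0.2, 2.4]
gripper_width: 0.0616
```

```bash
python3 -c "
from h import *
st()"
```

```text
t 17.90 tcp [ 423.9 -365.8    6.9] yaw 172.67 xdown [ 0.001 -0.    -1.   ] j [-20.8  23.5 -28.5   0.  -38.   13.4] w 61.6 F [-0.1 -0.2  2.4]
```

Request:
{"name": "carry_out", "arguments": {
  "moves": [
    [0, 0, 30, 0, 0, 0, 50],
    [0, 0, 70, 0, 0, 0, 50],
    [0, 0, 110, 0, 0, 0, 50],
    [0, 0, 120, 0, 0, 0, 50]
  ]
}}

```text
time_s: 18.3
tcp_pos: [0.4256, -0.3668, 0.131]
eef_rot: [-111.4, 89.6, -28.7]
contact_force: [-0.0, -0.2, -1.4]
gripper_width: 0.0623
```

Request:
{"name": "carry_out", "arguments": {
  "moves": [
    [16, 12, 0, 0, 0, -0.147, 50],
    [33, 23, 0, 0, 0, -0.293, 50],
    [49, 35, 0, 0, 0, -0.44, 50],
    [66, 47, 0, 0, 0, -0.586, 50],
    [82, 58, 0, 0, 0, -0.733, 50]
  ]
}}

```text
time_s: 18.8
tcp_pos: [0.5057, -0.3068, 0.1256]
eef_rot: [109.0, 89.9, 149.3]
contact_force: [0.9, -0.4, -2.0]
gripper_width: 0.0622
```

Request:
{"name": "carry_out", "arguments": {
  "moves": [
    [16, 12, 0, 0, 0, -0.147, 50],
    [33, 23, 0, 0, 0, -0.293, 50],
    [49, 35, 0, 0, 0, -0.44, 50],
    [66, 47, 0, 0, 0, -0.586, 50],
    [82, 59, 0, 0, 0, -0.733, 50]
  ]
}}

```text
time_s: 19.3
tcp_pos: [0.5876, -0.2479, 0.1254]
eef_rot: [160.2, 89.9, 158.5]
contact_force: [0.2, -0.0, -2.0]
gripper_width: 0.0618
```

Request:
{"name": "carry_out", "arguments": {
  "moves": [
    [0, 0, -30, 0, 0, 0, 50],
    [0, 0, -60, 0, 0, 0, 50],
    [0, 0, -85, 0, 0, 0, 50],
    [0, 0, -90, 0, 0, 0, 50],
    [0, 0, -90, 0, 0, 0, 50]
  ]
}}

```text
time_s: 19.8
tcp_pos: [0.5867, -0.2486, 0.0353]
eef_rot: [175.1, 89.8, 173.8]
contact_force: [-0.1, -1.0, -2.2]
gripper_width: 0.0618
```

```bash
python3 -c "
from h import *
st()"
```

```text
t 19.80 tcp [ 586.7 -248.6   35.3] yaw 88.66 xdown [-0.003  0.    -1.   ] j [ -5.4  27.1 -16.7  -0.  -46.4 -85.9] w 61.8 F [-0.1 -1.  -2.2]
```

Request:
{"name": "carry_out", "arguments": {
  "moves": [
    [0, 0, -12, 0, 0, 0, 50],
    [0, 0, -22, 0, 0, 0, 50],
    [0, 0, -27, 0, 0, 0, 50],
    [0, 0, -28, 0, 0, 0, 50],
    [0, 0, -29, 0, 0, 0, 50]
  ]
}}

```text
time_s: 20.3
tcp_pos: [0.5878, -0.2488, 0.0077]
eef_rot: [-24.9, 90.0, -26.2]
contact_force: [-0.2, -0.5, -2.7]
gripper_width: 0.0619
```

```bash
python3 -c "
from h import *
st()"
```

```text
t 20.30 tcp [ 587.8 -248.8    7.7] yaw 88.67 xdown [ 0. -0. -1.] j [ -5.4  29.1 -17.9   0.  -43.  -85.9] w 61.9 F [-0.2 -0.5 -2.7]
```

Request:
{"name": "carry_out", "arguments": {
  "moves": [
    [0, 0, -1, 0, 0, 0, 50],
    [0, 0, -1, 0, 0, 0, 100],
    [0, 0, -1, 0, 0, 0, 100],
    [0, 0, -1, 0, 0, 0, 100],
    [0, 0, -1, 0, 0, 0, 100]
  ]
}}

```text
time_s: 20.8
tcp_pos: [0.5878, -0.2487, 0.0068]
eef_rot: [-7.9, 90.0, -9.2]
contact_force: [-0.2, 0.2, 0.0]
gripper_width: 0.0856
```

Request:
{"name": "carry_out", "arguments": {
  "moves": [
    [0, 0, 0, 0, 0, 0, 100],
    [0, 0, 30, 0, 0, 0, 100],
    [0, 0, 70, 0, 0, 0, 100],
    [0, 0, 115, 0, 0, 0, 100],
    [0, 0, 130, 0, 0, 0, 100]
  ]
}}

```text
time_s: 21.3
tcp_pos: [0.59, -0.2494, 0.1419]
eef_rot: [-15.2, 89.6, -16.5]
contact_force: [0.6, -0.2, 0.8]
gripper_width: 0.0876
```

Request:
{"name": "carry_out", "arguments": {
  "moves": [
    [0, -5, 0, 0, 0, 0.145, 50],
    [0, -10, 0, 0, 0, 0.29, 50],
    [0, -15, 0, 0, 0, 0.435, 50],
    [0, -20, 0, 0, 0, 0.58, 50],
    [0, -25, 0, 0, 0, 0.725, 50]
  ]
}}

```text
time_s: 21.8
tcp_pos: [0.5876, -0.2739, 0.1366]
eef_rot: [-34.3, 90.0, 6.3]
contact_force: [0.4, -0.0, -0.1]
gripper_width: 0.0532
```

Request:
{"name": "carry_out", "arguments": {
  "moves": [
    [0, -5, 0, 0, 0, 0.145, 50],
    [0, -10, 0, 0, 0, 0.29, 50],
    [0, -15, 0, 0, 0, 0.435, 50],
    [0, -20, 0, 0, 0, 0.58, 50],
    [0, -25, 0, 0, 0, 0.725, 50]
  ]
}}

```text
time_s: 22.3
tcp_pos: [0.5875, -0.2989, 0.1365]
eef_rot: [88.8, 90.0, 170.9]
contact_force: [0.5, -0.4, -1.7]
gripper_width: 0.044
```

Request:
{"name": "carry_out", "arguments": {
  "moves": [
    [0, -4, -10, 0, 0, 0.12, 50],
    [0, -4, -20, 0, 0, 0.12, 50]
  ]
}}

```text
time_s: 22.5
tcp_pos: [0.5878, -0.3031, 0.1164]
eef_rot: [-102.5, 90.0, -13.8]
contact_force: [-0.6, 1.0, -0.1]
gripper_width: 0.0438
```

```bash
python3 - <<'E'
from h import *
st()
im,p=snap('top','t7.png'); blobs(im,p,[('case',.588,-.249,.03),('tall',.591,-.104,.104)])
cv2.imwrite('pics/t7b.png',cv2.resize(im[60:300,150:530],(800,505)))
E
```

```text
t 22.50 tcp [ 587.8 -303.1  116.4] yaw 178.70 xdown [ 0.001 -0.    -1.   ] j [-10.4  24.   -9.2   0.  -56.8   9.1] w 43.8 F [-0.6  1.  -0.1]
case: px [382.  80.] n451 rect centre 804.3,-290.1 size 173.3x49.6 long axis 0.2deg  area 3018
tall: px [260. 156.] n438 rect centre 578.4,35.4 size 59.1x57.1 long axis 21.7deg  area 2604
```

View pics/t7b.png

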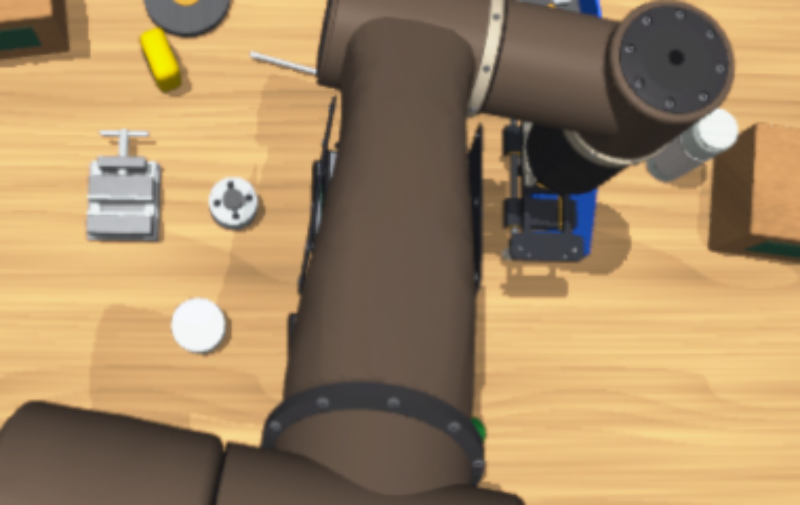

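The top view shows the saw standing between vice and charger at (233,203), with the arm hiding the charger and case. I'll lower behind the case and push it in.

Request:
{"name": "carry_out", "arguments": {
  "moves": [
    [0, 0, -30, 0, 0, 0, 50],
    [0, 0, -60, 0, 0, 0, 50],
    [0, 0, -85, 0, 0, 0, 50],
    [0, 0, -102, 0, 0, 0, 50],
    [0, 0, -106, 0, 0, 0, 50]
  ]
}}

```text
time_s: 23.05
tcp_pos: [0.5859, -0.302, 0.008]
eef_rot: [76.5, 89.7, 164.9]
contact_force: [-0.1, 0.1, -1.3]
gripper_width: 0.0438
```

Request:
{"name": "carry_out", "arguments": {
  "moves": [
    [0, 0, 0, 0, 0, 0, 50],
    [0, 2, 0, 0, 0, 0, 50],
    [0, 5, 0, 0, 0, 0, 50],
    [0, 8, 0, 0, 0, 0, 50],
    [0, 11, 0, 0, 0, 0, 50]
  ]
}}

```text
time_s: 23.55
tcp_pos: [0.588, -0.2914, 0.0113]
eef_rot: [-98.4, 89.9, -9.8]
contact_force: [0.3, -0.2, 0.3]
gripper_width: 0.0433
```

```bash
python3 -c "
from h import *
st()"
```

```text
t 23.55 tcp [ 588.  -291.4   11.3] yaw 178.62 xdown [ 0.001 -0.    -1.   ] j [ -9.4  30.1 -15.3   0.  -44.5   8. ] w 43.3 F [ 0.3 -0.2  0.3]
```

Request:
{"name": "carry_out", "arguments": {
  "moves": [
    [0, 4, 0, 0, 0, 0, 50],
    [0, 8, 0, 0, 0, 0, 50],
    [0, 12, 0, 0, 0, 0, 50],
    [0, 16, 0, 0, 0, 0, 50],
    [0, 20, 0, 0, 0, 0, 50]
  ]
}}

```text
time_s: 24.05
tcp_pos: [0.5877, -0.2714, 0.0106]
eef_rot: [-137.7, 90.0, -49.1]
contact_force: [0.8, -1.0, 1.0]
gripper_width: 0.0436
```

Request:
{"name": "carry_out", "arguments": {
  "moves": [
    [0, 3, 0, 0, 0, 0, 50],
    [0, 6, 0, 0, 0, 0, 50],
    [0, 8, 0, 0, 0, 0, 50],
    [0, 8, 0, 0, 0, 0, 50]
  ]
}}

```text
time_s: 24.45
tcp_pos: [0.5875, -0.2632, 0.0104]
eef_rot: [40.2, 90.0, 128.8]
contact_force: [0.1, -0.3, -0.4]
gripper_width: 0.0438
```

```bash
python3 -c "
from h import *
st()
im,p=snap('side','s8.png'); im,p=snap('wrist','w8.png')
"
```

```text
t 24.45 tcp [ 587.5 -263.2   10.4] yaw 178.63 xdown [-0.  0. -1.] j [ -6.8  29.3 -17.   -0.  -43.8   5.5] w 43.8 F [ 0.1 -0.3 -0.4]
```

Request:
{"name": "carry_out", "arguments": {
  "moves": [
    [0, -4, 0, 0, 0, 0, 50],
    [0, -8, 20, 0, 0, 0, 100],
    [0, -8, 65, 0, 0, 0, 100],
    [0, -8, 110, 0, 0, 0, 100],
    [0, -8, 155, 0, 0, 0, 100]
  ]
}}

```text
time_s: 25.05
tcp_pos: [0.5872, -0.272, 0.167]
eef_rot: [75.4, 90.0, 164.0]
contact_force: [0.9, 0.6, 0.2]
gripper_width: 0.07
```

Request:
{"name": "carry_out", "arguments": {
  "moves": [
    [-15, 40, 15, 0, 0, 0, 100],
    [-30, 80, 30, 0, 0, 0, 100],
    [-45, 120, 50, 0, 0, 0, 100],
    [-58, 165, 65, 0, 0, 0, 100],
    [-58, 165, 65, 0, 0, 0, 100]
  ]
}}

```text
time_s: 25.55
tcp_pos: [0.5296, -0.1031, 0.2336]
eef_rot: [-75.1, 89.7, 13.8]
contact_force: [1.2, -0.8, 0.6]
gripper_width: 0.0874
```

```bash
python3 - <<'E'
from h import *
st()
im,p=snap('wrist','w9.png'); cv2.imwrite('pics/w9b.png',im)
blobs(im,p,[('case',.588,-.222,.03)])
im,p=snap('top','t9.png'); blobs(im,p,[('case',.588,-.222,.03),('saw',.595,.036,.042)])
E
```

```text
t 25.55 tcp [ 529.6 -103.1  233.6] yaw 178.85 xdown [ 0.005  0.001 -1.   ] j [  9.8   7.3 -16.   -0.  -66.4 -10.9] w 87.4 F [ 1.2 -0.8  0.6]
case: px [226.  82.] n5144 rect centre 584.9,-219.2 size 98.6x63.2 long axis -1.5deg  area 5952
case: px [358. 163.] n605 rect centre 580.7,-214.9 size 121.3x100.0 long axis -77.6deg  area 3764
saw: px [258. 130.] n708 rect centre 668.3,38.6 size 216.9x44.3 long axis 7.6deg  area 4467
```

View pics/w9b.png

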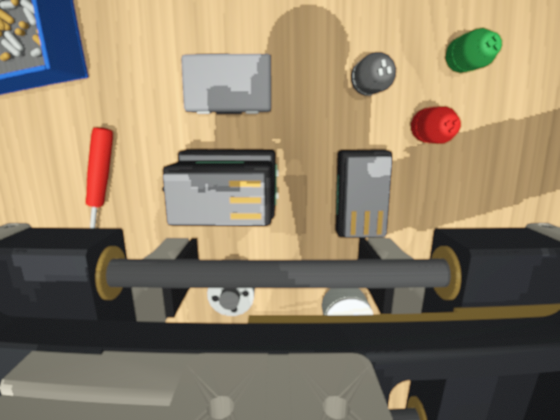

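```bash
python3 - <<'E'
from h import *
st()
im,p=snap('wrist','w10.png'); blobs(im,p,[('case',.588,-.222,.03)])
print(r.get_state()['tcp_pos'])
g=cv2.cvtColor(im,cv2.COLOR_BGR2GRAY)
for c in(200,230,260): print(c,g[104:166:1,c])
print(g[155,165:290])
print((ray(p,[[180,150],[275,150],[200,150],[260,150]],.038)*1000).round(1))
# chuck
h=cv2.cvtColor(im,cv2.COLOR_BGR2HSV); m=((h[...,1]<70)&(h[...,2]<150)).astype(np.uint8); sub=m[45:105,340:410]
print(sub.sum()); ys,xs=np.nonzero(sub); print(xs.min()+340,xs.max()+340,ys.min()+45,ys.max()+45)
cv2.imwrite('pics/ck.png',np.hstack([cv2.resize(im[40:110,340:410],None,fx=7,fy=7,interpolation=2)[:490],cv2.resize(im[90:165,165:290],(300,180))[:0].reshape(0,300,3) if 0 else cv2.copyMakeBorder(cv2.resize(im[95:165,170:285],(305,186),interpolation=2),0,304,0,0,cv2.BORDER_CONSTANT)]))
E
```

```text
t 25.65 tcp [ 529.7 -105.7  231.4] yaw 178.76 xdown [ 0.002  0.    -1.   ] j [  9.5   7.6 -16.   -0.  -66.3 -10.7] w 87.8 F [ 0.3 -0.5 -0.3]
case: px [225.  85.] n5165 rect centre 584.6,-219.0 size 99.2x63.9 long axis -1.5deg  area 5923
[ 0.52964157 -0.10653792  0.23065452]
200 [192 192 193 193 193 193 188 177 163 168 196 209 197 194 202 209 212 212
 212 212 212 212 212 212 212 211 211 212 211 211 211 210 210 210 210 210
 209 208 199 178 160 154 153 153 153 149 128  88  45  31  35  39  43  71
 107 129 135 131 111  74  61  64]
230 [141 141 140 141 141 140 134 122 107  85  59  49  75 110 133 147 154 157
 157 156 156 156 156 155 156 155 155 155 155 155 155 155 155 155 154 154
 154 154 154 154 154 154 153 153 153 153 140  96  42  29  35  39  47  67
 101 129 138 132 109  73  62  65]
260 [145 145 145 145 145 143 138 125 107  94 100 115 127 137 143 145 145 145
 146 146 145 146 147 146 146 146 145 145 146 146 146 146 147 145 148 166
 190 190 167 149 146 146 146 147 147 146 133  95  45  29  34  41  50  71
 106 133 140 133 110  66  30  22]
[214 214 213 213 215 216 216 212 208 204 195 170 123  77  54  41  34  33
  33  33  34  35  35  34  34  38  37  36  36  36  36  36  39  38  38  39
  38  38  38  40  38  38  39  38  39  40  41  39  40  40  41  40  41  41
  41  41  40  42  40  40  40  40  41  40  41  39  41  40  41  41  41  42
  42  41  40  42  42  41  42  42  41  40  41  42  41  42  40  41  42  42
  42  41  42  41  41  41  41  41  41  41  40  41  41  41  40  41  40  35
  35  69 126 170 189 193 193 187 168 146 136 135 136 136 135 135 136]
[[ 638.9 -151.    38. ]
 [ 531.  -148.2   38. ]
 [ 616.  -150.3   38. ]
 [ 547.9 -148.6   38. ]]
1311
351 394 55 97
```

View pics/ck.png

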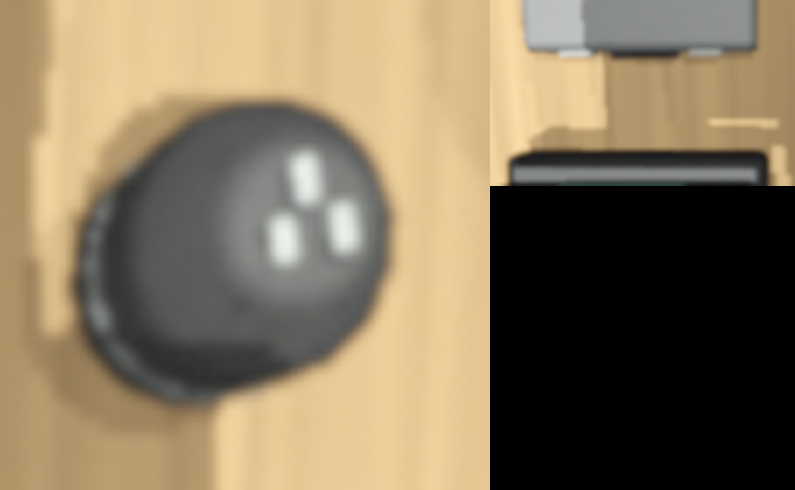

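The case's gap to the charger edge is 39.5 mm in the same picture, and its centre in x matches the charger within 2 mm. Next, the chuck: the jaw tips in this crop are at pixel (385.3,69.7).

```bash
python3 - <<'E'
from h import *
im,p=load('w10.png'); print((ray(p,[[385.3,69.7]],.060)*1000).round(1))
u=proj(p,[[.418,-.225,.06]]);print(u)
im,p=load('top0.png')
h=cv2.cvtColor(im,cv2.COLOR_BGR2HSV); m=((h[...,1]<80)&(h[...,2]<150)).astype(np.uint8); 
n,l,s,c=cv2.connectedComponentsWithStats(m); u=proj(p,[[.419,-.22,.03]])[0]
i=min(range(1,n),key=lambda i:np.hypot(*(c[i]-u))+(s[i,4]<100)*999); print(s[i],c[i])
print((ray(p,[c[i]],.03)*1000).round(1),(ray(p,[c[i]],.04)*1000).round(1))
im,p=load('w6.png'); h=cv2.cvtColor(im,cv2.COLOR_BGR2HSV)
m=((h[...,1]<70)&(h[...,2]>130)).astype(np.uint8)[190:230,265:308]; ys,xs=np.nonzero(m); print(len(xs),xs.mean()+265,ys.mean()+190)
print((ray(p,[[xs.mean()+265,ys.mean()+190]],.06)*1000).round(1))
E
```

```text
[[ 417.4 -228.5   60. ]]
[[384.56491514  73.37424604]]
[352 214  18  17 219] [360.40639269 222.05479452]
[[ 420.  -225.3   30. ]] [[ 419.2 -223.4   40. ]]
55 285.43636363636364 221.89090909090908
[[ 421.3 -225.9   60. ]]
```

Request:
{"name": "carry_out", "arguments": {
  "moves": [
    [-27, -30, -15, 0, 0, 0, 100],
    [-54, -60, -30, 0, 0, 0, 100],
    [-82, -90, -45, 0, 0, 0, 100],
    [-109, -120, -60, 0, 0, 0, 100],
    [-109, -120, -90, 0, 0, 0, 100]
  ]
}}

```text
time_s: 26.2
tcp_pos: [0.4183, -0.2302, 0.1406]
eef_rot: [-114.3, 89.9, -25.9]
contact_force: [1.9, 0.5, -0.2]
gripper_width: 0.0874
```

Request:
{"name": "carry_out", "arguments": {
  "moves": [
    [0, 0, -25, 0, 0, 0, 100],
    [0, 0, -40, 0, 0, 0, 100],
    [0, 0, -40, 0, 0, 0, 100],
    [0, 0, -40, 0, 0, 0, 100]
  ]
}}

```text
time_s: 26.6
tcp_pos: [0.4204, -0.2276, 0.1003]
eef_rot: [95.3, 89.9, -176.2]
contact_force: [0.1, 0.2, 0.5]
gripper_width: 0.0876
```

```bash
python3 -c "
from h import *
st()"
```

```text
t 26.60 tcp [ 420.4 -227.6  100.3] yaw 178.55 xdown [-0.002 -0.    -1.   ] j [ -4.8   9.3 -33.3   0.  -47.4   3.3] w 87.6 F [0.1 0.2 0.5]
```

Request:
{"name": "carry_out", "arguments": {
  "moves": [
    [0, 2, -35, 0, 0, 0, 100],
    [0, 2, -65, 0, 0, 0, 100],
    [0, 2, -85, 0, 0, 0, 100],
    [0, 2, -93, 0, 0, 0, 100],
    [0, 2, -93, 0, 0, 0, 100]
  ],
  "squeeze": 25
}}

```text
time_s: 27.1
tcp_pos: [0.4207, -0.2249, 0.0074]
eef_rot: [93.4, 89.9, -178.0]
contact_force: [0.1, 0.3, 0.0]
gripper_width: 0.0878
```

```bash
python3 -c "
from h import *
st()"
```

```text
t 27.10 tcp [ 420.7 -224.9    7.4] yaw 178.62 xdown [-0.001 -0.    -1.   ] j [ -4.4  17.6 -39.    0.  -33.5   3. ] w 87.8 F [0.1 0.3 0. ]
```

Request:
{"name": "carry_out", "arguments": {
  "moves": [
    [0, 0, 0, 0, 0, 0, 30],
    [0, 0, 0, 0, 0, 0, 30],
    [0, 0, 0, 0, 0, 0, 30],
    [0, 0, 0, 0, 0, 0, 30],
    [0, 0, 0, 0, 0, 0, 30]
  ]
}}

```text
time_s: 27.6
tcp_pos: [0.4208, -0.2247, 0.008]
eef_rot: [-94.3, 90.0, -5.6]
contact_force: [-0.0, 0.3, 0.7]
gripper_width: 0.0534
```

Request:
{"name": "carry_out", "arguments": {
  "moves": [
    [0, 0, 0, 0, 0, 0, 30],
    [0, 0, 0, 0, 0, 0, 30],
    [0, 0, 0, 0, 0, 0, 30]
  ]
}}

```text
time_s: 27.9
tcp_pos: [0.4209, -0.2247, 0.0077]
eef_rot: [-102.2, 90.0, -13.6]
contact_force: [0.8, 0.2, 3.2]
gripper_width: 0.0421
```

```bash
python3 -c "
from h import *
st()
im,p=snap('wrist','w11.png')
h=cv2.cvtColor(im,cv2.COLOR_BGR2HSV)
cv2.imwrite('pics/w11b.png',im)"
```

```text
t 27.90 tcp [ 420.9 -224.7    7.7] yaw 178.63 xdown [ 0. -0. -1.] j [ -4.4  17.5 -39.    0.  -33.4   3. ] w 42.1 F [0.8 0.2 3.2]
```

Request:
{"name": "carry_out", "arguments": {
  "moves": [
    [0, 0, 30, 0, 0, 0, 30],
    [0, 0, 65, 0, 0, 0, 30],
    [0, 0, 100, 0, 0, 0, 30],
    [0, 0, 110, 0, 0, 0, 30],
    [30, 2, 110, 0, 0, 0, 30]
  ]
}}

```text
time_s: 28.45
tcp_pos: [0.4484, -0.2225, 0.1188]
eef_rot: [-41.6, 89.9, 46.9]
contact_force: [2.0, 0.6, -3.2]
gripper_width: 0.0421
```

Request:
{"name": "carry_out", "arguments": {
  "moves": [
    [40, 2, 0, 0, 0, 0, 30],
    [80, 4, 0, 0, 0, 0, 30],
    [115, 5, 0, 0, 0, 0, 30],
    [137, 6, 0, 0, 0, 0, 30],
    [137, 6, 0, 0, 0, 0, 30]
  ]
}}

```text
time_s: 28.95
tcp_pos: [0.5893, -0.2162, 0.115]
eef_rot: [83.8, 89.9, 172.4]
contact_force: [-0.8, -0.6, -4.2]
gripper_width: 0.0421
```

Request:
{"name": "carry_out", "arguments": {
  "moves": [
    [0, 0, -25, 0, 0, 0, 30],
    [0, 0, -50, 0, 0, 0, 30],
    [0, 0, -60, 0, 0, 0, 30],
    [0, 0, -60, 0, 0, 0, 30],
    [0, 0, -60, 0, 0, 0, 30]
  ]
}}

```text
time_s: 29.45
tcp_pos: [0.5877, -0.2168, 0.0579]
eef_rot: [153.6, 90.0, -117.8]
contact_force: [1.1, -0.5, -2.6]
gripper_width: 0.0423
```

```bash
python3 -c "
from h import *
st()"
```

```text
t 29.45 tcp [ 587.7 -216.8   57.9] yaw 178.63 xdown [-0. -0. -1.] j [ -2.4  24.7 -17.2   0.  -48.1   1. ] w 42.3 F [ 1.1 -0.5 -2.6]
```

Request:
{"name": "carry_out", "arguments": {
  "moves": [
    [0, 0, -8, 0, 0, 0, 30],
    [0, 0, -14, 0, 0, 0, 30],
    [0, 0, -17, 0, 0, 0, 30],
    [0, 0, -18, 0, 0, 0, 30],
    [0, 0, -19, 0, 0, 0, 30]
  ]
}}

```text
time_s: 29.95
tcp_pos: [0.5877, -0.2167, 0.0386]
eef_rot: [-129.6, 90.0, -41.0]
contact_force: [0.7, 0.3, -3.9]
gripper_width: 0.0423
```

Request:
{"name": "carry_out", "arguments": {
  "moves": [
    [0, 0, -1, 0, 0, 0, 30],
    [0, 0, -1, 0, 0, 0, 30]
  ]
}}

```text
time_s: 30.15
tcp_pos: [0.5878, -0.2167, 0.0378]
eef_rot: [-104.9, 90.0, -16.3]
contact_force: [-0.7, -0.2, -1.4]
gripper_width: 0.0422
```

```bash
python3 -c "
from h import *
st()"
```

```text
t 30.15 tcp [ 587.8 -216.7   37.8] yaw 178.63 xdown [ 0. -0. -1.] j [ -2.4  26.  -18.2   0.  -45.7   1. ] w 42.2 F [-0.7 -0.2 -1.4]
```

Contact has begun. I press down slightly, release, rise, and look from a clear pose.

Request:
{"name": "carry_out", "arguments": {
  "moves": [
    [0, 0, -1, 0, 0, 0, 30],
    [0, 0, -1, 0, 0, 0, 80],
    [0, 0, -1, 0, 0, 0, 80],
    [0, 0, -1, 0, 0, 0, 80],
    [0, 0, -1, 0, 0, 0, 80]
  ]
}}

```text
time_s: 30.65
tcp_pos: [0.5878, -0.2167, 0.0366]
eef_rot: [-100.9, 90.0, -12.3]
contact_force: [-0.8, -0.1, -0.5]
gripper_width: 0.067
```

Request:
{"name": "carry_out", "arguments": {
  "moves": [
    [0, 0, 0, 0, 0, 0, 90],
    [0, 0, 0, 0, 0, 0, 90],
    [0, 0, 30, 0, 0, 0, 90],
    [0, 0, 75, 0, 0, 0, 90],
    [0, 0, 120, 0, 0, 0, 90]
  ]
}}

```text
time_s: 31.15
tcp_pos: [0.5871, -0.2167, 0.1573]
eef_rot: [91.5, 89.9, -179.9]
contact_force: [1.7, 0.2, -0.8]
gripper_width: 0.0793
```

Request:
{"name": "carry_out", "arguments": {
  "moves": [
    [0, 0, 45, 0, 0, 0, 90],
    [0, 0, 90, 0, 0, 0, 90],
    [-20, 0, 135, 0, 0, 0, 90],
    [-40, 20, 150, 0, 0, 0, 90],
    [-60, 50, 150, 0, 0, 0, 90]
  ]
}}

```text
time_s: 31.65
tcp_pos: [0.5282, -0.1673, 0.3097]
eef_rot: [-96.0, 89.7, -7.5]
contact_force: [1.7, 1.4, -0.3]
gripper_width: 0.079
```

Request:
{"name": "carry_out", "arguments": {
  "moves": [
    [0, 45, 0, 0, 0, 0, 90],
    [0, 90, 0, 0, 0, 0, 90],
    [0, 130, 0, 0, 0, 0, 90],
    [0, 130, 0, 0, 0, 0, 90],
    [0, 130, 0, 0, 0, 0, 90]
  ]
}}

```text
time_s: 32.15
tcp_pos: [0.5276, -0.0358, 0.3067]
eef_rot: [-82.7, 90.0, 6.1]
contact_force: [0.3, -0.2, 0.5]
gripper_width: 0.079
```

```bash
python3 - <<'E'
from h import *
st()
im,p=snap('wrist','w12.png'); cv2.imwrite('pics/w12b.png',im)
blobs(im,p,[('tall',.591,-.104,.104),('slim',.4245,-.088,.04)])
im,p=snap('side','s12.png'); cv2.imwrite('pics/s12b.png',cv2.resize(im[80:320,120:440],(800,600),interpolation=2))
E
```

```text
t 32.15 tcp [527.6 -35.8 306.7] yaw 178.76 xdown [ 0.  0. -1.] j [ 17.4   4.1 -10.1   0.  -75.7 -18.6] w 79.0 F [ 0.3 -0.2  0.5]
tall: px [217. 127.] n3373 rect centre 590.7,-104.4 size 97.8x50.5 long axis -1.7deg  area 4761
slim: px [353. 133.] n2404 rect centre 423.6,-88.7 size 96.4x51.8 long axis -90.0deg  area 4777
```

View pics/w12b.png

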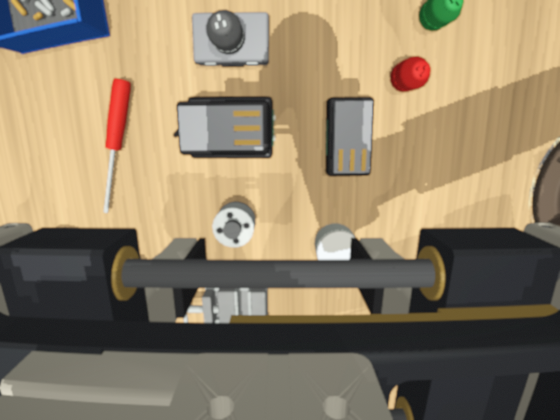

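View pics/s12b.png

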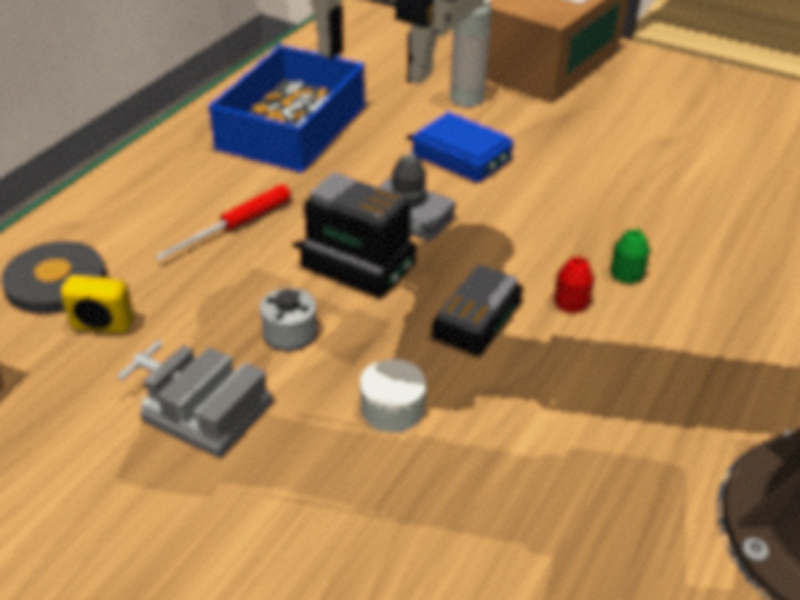

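Both views show the row: the chuck upright on the case (wrist px (228,38)), the pack on the charger (217,127), the saw (233,225), with the slim pack and tin untouched. One last numeric check on the saw and case.

```bash
python3 - <<'E'
from h import *
im,p=load('w12.png')
blobs(im,p,[('saw',.595,.036,.042),('case',.588,-.217,.03),('tin',.4375,.0785,.04)])
im,p=load('t7.png'); blobs(im,p,[('saw',.595,.036,.042),('vice',.598,.176,.05)])
h=cv2.cvtColor(load('w12.png')[0],cv2.COLOR_BGR2HSV); im,p=load('w12.png')
m=((h[...,1]<70)&(h[...,2]<120)).astype(np.uint8)[8:58,200:248]; n,l,s,c=cv2.connectedComponentsWithStats(m); i=1+np.argmax(s[1:,4]); print(s[i],c[i]+[200,8])
print((ray(p,[c[i]+[200,8]],.06)*1000).round(1), proj(p,[[.5877,-.217,.06]]))
E
```

```text
saw: px [234. 225.] n1500 rect centre 592.6,32.0 size 68.5x61.1 long axis 87.6deg  area 3289
case: px [231.  38.] n3243 rect centre 584.6,-218.6 size 99.1x66.4 long axis -1.7deg  area 4869
tin: px [334. 243.] n1227 rect centre 445.1,62.8 size 57.4x56.6 long axis -1.5deg  area 2721
saw: px [260. 156.] n438 rect centre 592.6,36.9 size 62.3x60.2 long axis 21.7deg  area 2895
vice: px [208. 151.] n1326 rect centre 611.1,172.4 size 141.8x88.4 long axis 1.1deg  area 8689
[  7   3  38  43 977] [226.99795292  33.99692938]
[[ 583.9 -215.6   60. ]] [[223.84402707  32.89181372]]
```

```bash
python3 -c "
from h import *
print(r.close_job())"
```

```text
the job is handed in; nothing more can be done
None
```

I laid out the row in the order asked and handed the job in at about 32 s of the 109 s allowed.

- **Tall pack:** it sits on the charger at (591, -104) mm with its length at -1.7°. I measured the charger's centre at (591, -104) and its yaw at about -1.35°.
- **Hole saw:** it reads (593, 37) mm against the midpoint of (594.6, 36). An earlier wrist reading gave y = 32, but that outline was 68 mm long and took in the drum's side. I trust the top view.
- **Bit case:** I set it down about 30 mm out and pushed it in with the fingers, because the gripper's body would have hit the pack. It lies parallel at -1.5°, and its gap to the charger measured 39.5 mm.
- **Drill chuck:** it stands upright, jaws up, about 3 mm off the middle of the lid.
- **Left alone:** the slim pack re-measured within about 2 mm of its start. The tin looks untouched in the last side view, but its last wrist outline was partly hidden, so I couldn't check that by number.

**Disagreement:** the wrist camera put the case, the chuck and the charger's edge about 3.5 mm low in x compared with the arm's own readings. The offset was the same for all of them, so I relied on their positions relative to one another.

The wrist force readings between moves stayed below about 10 N.

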